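# Ready the label printer after a roll change

## Robot

A 7-joint arm with a two-finger parallel gripper is mounted at the origin on the work surface. World frame = base frame: x ahead of the robot, y to its left, z up, the work surface at z = 0. Lengths are in m, angles in rad, forces in N, time in s.
With the tool pointing down it reaches from about 0.425 to 0.925 m from the base axis. Payload 6.8 kg.
Tool frame: the origin (TCP) lies at the very end of the fingers, on their centre line; the grasp point (between the pads) lies bot.hold_point_z behind it (bot.hold_point_z is the distance from the TCP to the grasp point, in m); x points along the fingers, z is the direction in which the jaws open and shut, and the axes are right-handed (so a half turn about x gives the same grasp; the last joint's range is limited). The gripper opens to 85 mm and grips with 20 to 120 N. Pads are 22 mm wide; open, the fingers measure 114 mm over their backs; the gripper's body (76 mm by 85 mm) begins 54 mm behind the grasp point. The pads swing forward as they close: fully open they stand 13 mm farther back than shut.
Start: joints at [-1.377, 0.477, 0.022, 1.555, -0.011, 1.109, -0.083], TCP at [0.201, 0.645, 0.231] pointing down, gripper open.
Joint ranges: [-2.96, 2.96], [-0.34, 2.1], [-1.41, 1.46], [0.24, 2.44], [-1.37, 4.51], [0.17, 1.92], [-2.96, 2.96]. Speed limits (rad/s): [2.39, 2.39, 3.14, 3.14, 3.14, 3.14, 3.14].

## Interface

Orientations are given as a unit quaternion [w, x, y, z].
In Python, from station import bot gives the robot as it stands.
- The arm moves only by the tool drive_tool, never from a script. Its arguments are lists of equal length, an entry for each row: "slide": the shift along the world's x, y, z in mm, a list of three; "turn": the turn, a rotation vector about the world's x, y, z in rad, a list of three; "gripper": the opening, from 0 (shut) to 1 (fully open). A call has 1 to 10 rows; each row is the pose to reach, as a shift and turn from the pose measured when the call began; what a row does not reach only later rows make up. A row lasts 1/10 s, in which the tool goes at most 50 mm and 8.59 degrees, less where a joint would pass 70% of its speed; a pose out of reach is approached as far as the arm can. A call with a gripper value outside its range is refused whole. The fingers move at their own pace and stop on an object; "squeeze" is the grip in N (left out, the last holds). Time passes only in rows, so rows that repeat a pose let the fingers close. It gives the time, the measured TCP pose, the force and the opening at its end, in the units of the state.
- bot.get_obs(): the state, without advancing time (a new reading comes with each control period).
- bot.read_camera(name): name is "scene" or "top" or "wrist"; returns a dict with "color" (384x512x3 uint8, red, green, blue), "fovy" (degrees; the focal length in pixels is half the picture's height over the tangent of half this angle, whatever the lens; pixels are square), "cx", "cy" (the principal point, pixels), "R" (3x3) and "t" (3): a world point X has camera coordinates R X + t. Camera axes: x right, y down, z forward; pixel columns grow to the right and rows downward; lengths in m; the calibration is good to about 2 mm. A picture is of the moment at which its call begins. There is no depth.
- bot.hand_in(): hands the job in, once; it reports no verdict.
The state is a dict: "t": time; "q": joint angles; "joint_vel": joint speeds; "joint_torque": joint torques, N m; "eef_pos": TCP position; "tool_rot": TCP orientation; "contact_force": force on the tool from outside, world axes, zero at the start; "torque": the same for the moment, N m; "gripper_width": opening from 0.0 (shut) to 1.0 (fully open).
Only numpy, scipy, OpenCV 4.12 (cv2) and the standard library are available. Lean on these libraries where they do the work, as an engineer would, in place of code of your own. Each camera call takes 0.05 s, during which the arm holds its last target.

## Task

A new roll has been put into the label printer on the packing bench. Push its cover down until it is fully shut, then press the round power key down so that it latches on, then press the long feed key and keep it down for about two seconds before you let it go. Never press the cut key, do not shove the printer along the bench, do not pick anything up, and leave the things standing around it where they are.

Things in the scene. Friction and masses are not known exactly. Their poses are not given: they have to be found in the camera images.
- printer: Loose label printer on rubber feet, about 1.5 kg, white case 224 (x) x 170 (y) mm, 150 mm high when shut. Origin: centre of its underside. x points to its rear, y to the left when facing its keys, z up. Its front has the label slot; the flat key deck there spans x -112 to -52 mm, 106 mm above the bench. Behind the deck is the black hinged cover.
- cover (a joint): Cover angle in rad: 0 fully shut, grows as its front edge rises (starts at 0.5 to 0.85). Hinge line along the printer's y, at its x = +102 mm, 108 mm above the bench. Stiff: the cover stays where it is left; 2 to 3 N at the front edge closes it, more nearer the hinge. Shut, its flat top is 150 mm above the bench, from x -48 to +106 mm.
- cover_front_edge (a point): Middle of the top front edge of the cover, which moves with it: 150 mm in front of the hinge line and 42 mm above it when shut. The cover is 170 mm wide (85 mm to each side of this point).
- power_key (a joint): Travel of the power key in m: 0 up (off), 0.004 fully down. It takes about 3 N and stays down when pressed (on).
- power_key_top (a point): Middle of the top of the power key: a round grey key, 20 mm diameter, at the printer's left end of the row (x -84, y +52 mm), top 7 mm above the deck when up (113 mm above the bench). Moves straight down 4 mm.
- feed_key (a joint): Travel of the feed key in m: 0 up, 0.004 fully down, which takes about 4 N. A spring brings it back.
- feed_key_top (a point): Middle of the top of the feed key: a long grey bar key in the middle of the row (x -84, y 0 mm), 40 mm along the printer's y and 18 mm along x, top 7 mm above the deck. Moves straight down 4 mm.
- cut_key (a joint): Travel of the cut key in m: 0 up, 0.004 fully down. It is sprung like the feed key and must not be pressed.
- cut_key_top (a point): Middle of the top of the cut key: a square grey key, 18 x 18 mm, at the printer's right end of the row (x -84, y -52 mm), top 7 mm above the deck.
- spare_roll: Bystander: spare roll of white labels standing on end, 62 mm diameter, 62 mm high. Origin: centre of its underside.
- bottle: Bystander: red drinking bottle with a black cap, 66 mm diameter, 190 mm high. Origin: centre of its underside.
- marker: Bystander: white marker pen with a blue cap, lying, 130 mm long, 17 mm thick. Origin: under its middle; x along the pen.
- kit_box: Bystander: open clear plastic box with small electronic modules, 120 x 90 x 60 mm high. Origin: centre of its underside.

How it is judged:
By the outcome, as a careful person would: the job done as asked, in the order asked, and still so for the second after the job is handed in, with the robot touching nothing.
It also fails if it takes over 56 s, if anything falls off the work surface, if the arm or the gripper's body presses on something with over 40 N, if the wrist force passes 120 N, or if a joint passes its speed limit or range.

## Working session

There is one attempt and no reset: what is moved stays moved. The work goes in short steps, Python scripts to look and compute and a tool call to move; the robot and the scene stay as the last step left them, time stands still between calls to the robot, and variables do not carry over. Pictures are saved under pics/ and viewed, and the job is handed in when it is done.

Besides the shell and the picture viewer there is one more tool, called in YAML: its name, and indented under it one key for each argument. drive_tool: Moves the arm, as the interface text tells. Its arguments: {"type":"object","properties":{"slide":{"type":"array"},"turn":{"type":"array"},"gripper":{"type":"array"},"squeeze":{"type":"number"}},"required":["slide","turn","gripper"]}

```bash
mkdir -p pics; python3 - <<'E'
from station import bot
import cv2,json
o=bot.get_obs();print({k:o[k] for k in('t','eef_pos','tool_rot','contact_force','gripper_width')},bot.hold_point_z)
for n in("scene","top","wrist"):
    c=bot.read_camera(n);cv2.imwrite(f"pics/a_{n}.png",c["color"][:,:,::-1])
    print(n,c["fovy"],c["cx"],c["cy"],c["R"],c["t"])
E
ls
```

```text
{'t': 0.0, 'eef_pos': array([0.20046006, 0.64391114, 0.23031305]), 'tool_rot': array([ 0.56896804, -0.41960003,  0.56998451,  0.41872287]), 'contact_force': array([ 1.00375717, -0.34132901, -0.23367179]), 'gripper_width': 0.9987392824107216} 0.0187
scene 48.18197625683857 253.62771385971521 189.07028338918448 [[ 0.99186389  0.127131    0.00661346]
 [ 0.08278367 -0.60466101 -0.79216913]
 [-0.09671035  0.78627144 -0.61026579]] [-0.54216205  0.0904543   1.20906564]
top 54.267800858720946 258.0161011201239 188.9110880878059 [[-0.00300344 -0.9999946   0.00133302]
 [-0.98687741  0.00274883 -0.16144789]
 [ 0.16144336 -0.00180042 -0.98688034]] [0.04587465 0.56334226 0.90977885]
wrist 66.2217325536743 256.10018276815924 191.55713383365782 [[ 0.29650542  0.95502914 -0.00196845]
 [ 0.903254   -0.27976029  0.32537115]
 [ 0.31018824 -0.09825232 -0.94558434]] [-0.67376467 -0.04262857  0.38185212]
pics
```

View pics/a_scene.png

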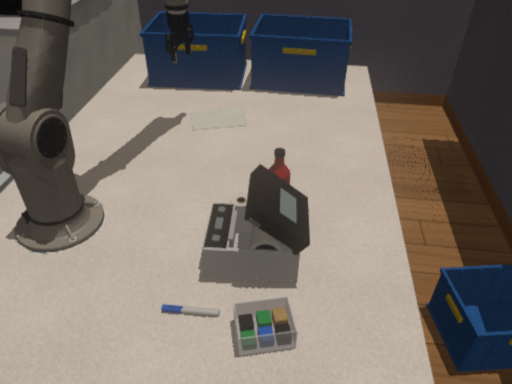

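View pics/a_top.png

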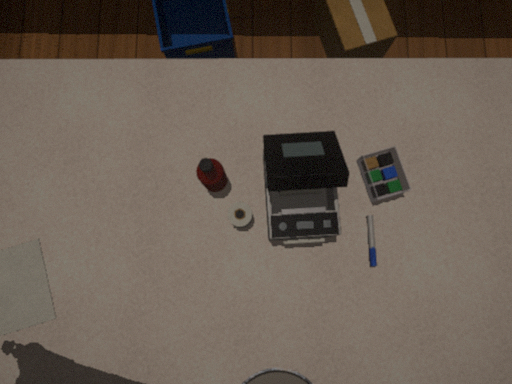

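View pics/a_wrist.png

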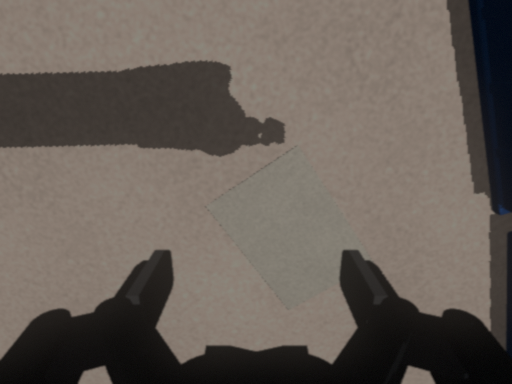

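The scene and top views show the printer with its front toward the robot. In the top view the deck is around (304,225) and the open cover around (305,160). The roll and bottle are on its left, the marker and kit box on its right. I'll zoom in to get the key pixels.

```bash
python3 - <<'E'
import cv2
t=cv2.imread("pics/a_top.png")[120:250,250:360]
cv2.imwrite("pics/z_top.png",cv2.convertScaleAbs(cv2.resize(t,None,fx=4.5,fy=4.5,interpolation=cv2.INTER_CUBIC),alpha=1.8))
t=cv2.imread("pics/a_scene.png")[160:290,195:315]
cv2.imwrite("pics/z_scene.png",cv2.convertScaleAbs(cv2.resize(t,None,fx=4.5,fy=4.5,interpolation=cv2.INTER_CUBIC),alpha=1.3))
E
```

```text
(no output)
```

View pics/z_top.png

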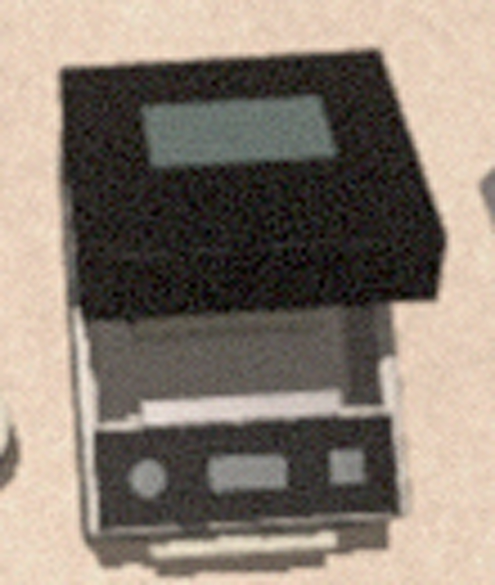

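View pics/z_scene.png

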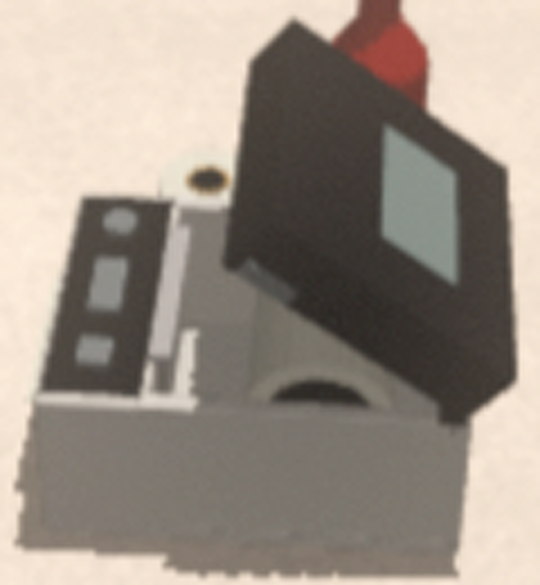

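```bash
cat >h.py <<'E'
import numpy as np,cv2
from station import bot
def ray(c,u,v):
    f=c["color"].shape[0]/2/np.tan(np.radians(c["fovy"])/2)
    R=np.array(c["R"]);t=np.array(c["t"])
    d=R.T@np.array([(u-c["cx"])/f,(v-c["cy"])/f,1.]);return -R.T@t,d
def plane(c,u,v,z):
    o,d=ray(c,u,v);return o+d*(z-o[2])/d[2]
def proj(c,X):
    f=c["color"].shape[0]/2/np.tan(np.radians(c["fovy"])/2)
    p=np.array(c["R"])@X+np.array(c["t"]);return np.array([c["cx"]+f*p[0]/p[2],c["cy"]+f*p[1]/p[2]])
def tri(rs):
    A=np.zeros((3,3));b=np.zeros(3)
    for o,d in rs:
        d=d/np.linalg.norm(d);P=np.eye(3)-np.outer(d,d);A+=P;b+=P@o
    X=np.linalg.solve(A,b);return X
E
python3 - <<'E'
from h import *
ct,cs=bot.read_camera("top"),bot.read_camera("scene")
def blob(c,u,v,r=5):
    g=cv2.cvtColor(c["color"],cv2.COLOR_RGB2GRAY).astype(float)
    u0,v0=int(round(u)),int(round(v));p=g[v0-r:v0+r+1,u0-r:u0+r+1]
    th=(p.min()+p.max())/2
    th=(np.percentile(p,20)+g[v0,u0])/2
    m=(p>th).astype(np.uint8);n,l,s,ce=cv2.connectedComponentsWithStats(m);k=l[r,r]
    return ce[k]+[u0-r,v0-r],s[k,4]
z=lambda x,y,ox,oy:(ox+(x+.5)/4.5-.5,oy+(y+.5)/4.5-.5)
T={'power':(148,478),'feed':(248,473),'cut':(347,466)}
S={'power':(120,221),'feed':(107,284),'cut':(95,350)}
P={}
for k in T:
    a=np.array(z(*T[k],250,120));b=np.array(z(*S[k],195,160))
    a2,na=blob(ct,*a,7 if k=='feed' else 5);b2,nb=blob(cs,*b,5)
    X=tri([ray(ct,*a),ray(cs,*b)])
    P[k]=plane(ct,*a,.113)
    print(k,a,a2,na,b,b2,nb,'tri',X.round(4),'top',P[k].round(4),'top2',plane(ct,*a2,.113).round(4),'scene',plane(cs,*b,.113).round(4),plane(cs,*b2,.113).round(4))
d=P['power']-P['cut'];print(np.linalg.norm(d),np.degrees(np.arctan2(-d[0],d[1])))
E
```

```text
power [282.5        225.83333333] [282.37254902 225.82352941] 51 [221.27777778 208.72222222] [221.18181818 208.54545455] 33 tri [ 0.4651 -0.0127  0.1097] top [ 0.4651 -0.0124  0.113 ] top2 [ 0.4651 -0.0122  0.113 ] scene [ 0.4658 -0.0166  0.113 ] [ 0.4654 -0.0159  0.113 ]
feed [304.72222222 224.72222222] [304.97345133 224.40707965] 113 [218.38888889 222.72222222] [218.5       222.7972973] 74 tri [ 0.4677 -0.0648  0.1091] top [ 0.4675 -0.0643  0.113 ] top2 [ 0.4683 -0.0649  0.113 ] scene [ 0.4686 -0.0691  0.113 ] [ 0.469  -0.0694  0.113 ]
cut [326.72222222 223.16666667] [326.48275862 223.25862069] 58 [215.72222222 237.38888889] [215.5        237.40909091] 44 tri [ 0.4713 -0.1164  0.1095] top [ 0.471  -0.1158  0.113 ] top2 [ 0.4708 -0.1152  0.113 ] scene [ 0.4722 -0.1199  0.113 ] [ 0.4717 -0.1201  0.113 ]
0.10348402437102684 3.271567275392467
```

```bash
cat >>h.py <<'E'
from scipy.spatial.transform import Rotation as Ro
psi=np.arctan2(.0060,.1040)
ex=np.array([np.cos(psi),np.sin(psi),0]);ey=np.array([-np.sin(psi),np.cos(psi),0])
feed=np.array([.4683,-.0668,0]); O=feed+.084*ex
def W(x,y,z): return O+x*ex+y*ey+np.array([0,0,z])
E
python3 - <<'E'
from h import *
o=bot.get_obs();q=o['tool_rot'];M=Ro.from_quat(np.r_[q[1:],q[0]]).as_matrix();print(M.round(3))
print('O',O,np.degrees(psi))
ct,cs=bot.read_camera("top"),bot.read_camera("scene")
z=lambda x,y,ox,oy:(ox+(x+.5)/4.5-.5,oy+(y+.5)/4.5-.5)
def onplane(c,uv,yl):
    o,d=ray(c,*uv);s=(yl-(o-O)@ey)/(d@ey);X=o+s*d;return (X-O)@ex,X[2]
def ang(x,zz): 
    a=np.arctan2(zz-.108,.102-x);r=np.hypot(zz-.108,.102-x);return a,a-np.arctan2(.042,.150),r
for nm,c,p,y in [('sc 295,20 far',cs,z(295,20,195,160),.085),('sc 250,62 far',cs,z(250,62,195,160),.085),('sc 235,265',cs,z(235,265,195,160),-.085),('top 80,262L',ct,z(80,262,250,120),.085),('top 443,232 R',ct,z(443,232,250,120),-.085),('top 437,298',ct,z(437,298,250,120),-.085)]:
    x,h=onplane(c,p,y);print(nm,round(x,4),round(h,4),np.round(ang(x,h),3))
for n,uv,zz in [('bottle',(207,165),.19),('roll',(240,213),.062)]: print(n,plane(ct,*uv,zz))
E
```

```text
[[-0.    -0.955  0.297]
 [-0.001  0.297  0.955]
 [-1.    -0.    -0.001]]
O [ 0.55216056 -0.06196189  0.        ] 3.3018656744350032
sc 295,20 far 0.0107 0.2305 [0.93  0.657 0.153]
sc 250,62 far -0.0134 0.2016 [0.681 0.408 0.149]
sc 235,265 -0.0075 0.2048 [0.724 0.451 0.146]
top 80,262L 0.018 0.1845 [0.739 0.466 0.114]
top 443,232 R 0.0165 0.2136 [0.89  0.617 0.136]
top 437,298 -0.011 0.19 [0.628 0.355 0.14 ]
bottle [0.59306721 0.15569771 0.19      ]
roll [0.50039868 0.08913843 0.062     ]
```

drive_tool:
  slide:
    - [0, 0, 50]
    - [20, -20, 100]
    - [50, -50, 120]
    - [80, -90, 120]
    - [110, -130, 120]
    - [135, -170, 120]
    - [160, -210, 120]
    - [185, -250, 120]
    - [205, -290, 120]
    - [225, -330, 120]
  turn:
    - [0, 0, 0.03]
    - [0, 0, 0.06]
    - [0, 0, 0.1]
    - [0, 0, 0.14]
    - [0, 0, 0.18]
    - [0, 0, 0.22]
    - [0, 0, 0.26]
    - [0, 0, 0.3]
    - [0, 0, 0.33]
    - [0, 0, 0.36]
  gripper: [0, 0, 0, 0, 0, 0, 0, 0, 0, 0]
  squeeze: 20

```text
t: 1.35
eef_pos: [0.4263, 0.3125, 0.3513]
tool_rot: [-0.485, 0.515, -0.485, -0.514]
contact_force: [0.6, -0.6, -0.0]
gripper_width: -0.004
```

drive_tool:
  slide:
    - [17, -40, 0]
    - [34, -80, 0]
    - [50, -120, 0]
    - [66, -160, 0]
    - [82, -200, 0]
    - [98, -240, 0]
    - [114, -290, 0]
    - [130, -335, 0]
    - [146, -374, -20]
    - [146, -374, -50]
  turn:
    - [0, 0, 0]
    - [0, 0, 0]
    - [0, 0, 0]
    - [0, 0, 0]
    - [0, 0, 0]
    - [0, 0, 0]
    - [0, 0, 0]
    - [0, 0, 0]
    - [0, 0, 0]
    - [0, 0, 0]
  gripper: [0, 0, 0, 0, 0, 0, 0, 0, 0, 0]

```text
t: 2.35
eef_pos: [0.5743, -0.0693, 0.3028]
tool_rot: [-0.488, 0.515, -0.487, -0.51]
contact_force: [0.6, -0.4, -0.9]
gripper_width: -0.0
```

```bash
python3 - <<'E'
from h import *
o=bot.get_obs();q=o['tool_rot'];M=Ro.from_quat(np.r_[q[1:],q[0]]).as_matrix();print(o['t'],o['eef_pos'],M.round(3),o['contact_force'])
im=[]
for n in("scene","top"):
    c=bot.read_camera(n)["color"][:,:,::-1]
    t=c[100:300,150:350] if n=="scene" else c[100:260,220:380]
    im.append(cv2.resize(t,(400,400),interpolation=cv2.INTER_CUBIC))
cv2.imwrite("pics/b.png",cv2.convertScaleAbs(np.hstack(im),alpha=1.4))
E
```

```text
2.35 [ 0.5742795  -0.06927798  0.30282223] [[ 0.006 -0.999 -0.049]
 [-0.003 -0.049  0.999]
 [-1.    -0.006 -0.004]] [ 0.55808384 -0.40632573 -0.90287022]
```

View pics/b.png

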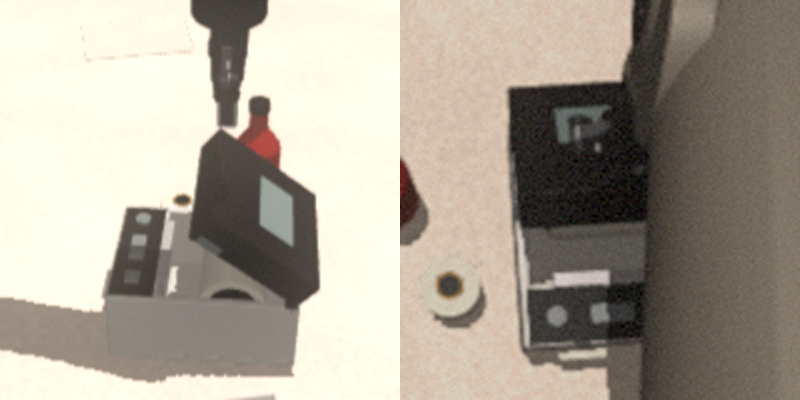

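The scene view shows the closed fingertips just above the cover's front edge, and in the top view the tip is centred on the printer. Next I press the edge down along its arc.

drive_tool:
  slide:
    - [0, 4, -25]
    - [0, 8, -45]
    - [0, 8, -58]
    - [0, 8, -65]
    - [0, 8, -70]
    - [-3, 8, -73]
    - [-6, 8, -76]
    - [-10, 8, -79]
    - [-13, 8, -82]
    - [-16, 7, -85]
  turn:
    - [0, 0, 0]
    - [0, 0, 0]
    - [0, 0, 0]
    - [0, 0, 0]
    - [0, 0, 0]
    - [0, 0, 0]
    - [0, 0, 0]
    - [0, 0, 0]
    - [0, 0, 0]
    - [0, 0, 0]
  gripper: [0, 0, 0, 0, 0, 0, 0, 0, 0, 0]

```text
t: 3.45
eef_pos: [0.5538, -0.0554, 0.2127]
tool_rot: [0.484, -0.512, 0.487, 0.516]
contact_force: [0.9, 1.2, 1.4]
gripper_width: -0.0
```

drive_tool:
  slide:
    - [-4, 0, -4]
    - [-8, -1, -9]
    - [-12, -1, -14]
    - [-17, -1, -20]
    - [-21, -1, -25]
    - [-24, -2, -30]
    - [-27, -2, -36]
    - [-30, -2, -42]
    - [-32, -2, -47]
    - [-34, -2, -51]
  turn:
    - [0, 0, 0]
    - [0, 0, 0]
    - [0, 0, 0]
    - [0, 0, 0]
    - [0, 0, 0]
    - [0, 0, 0]
    - [0, 0, 0]
    - [0, 0, 0]
    - [0, 0, 0]
    - [0, 0, 0]
  gripper: [0, 0, 0, 0, 0, 0, 0, 0, 0, 0]

```text
t: 4.45
eef_pos: [0.5195, -0.0577, 0.1611]
tool_rot: [0.484, -0.512, 0.487, 0.515]
contact_force: [-0.2, -0.6, 1.7]
gripper_width: -0.0
```

drive_tool:
  slide:
    - [-1, 0, -3]
    - [-2, 0, -6]
    - [-2, 0, -9]
    - [-3, 0, -11]
    - [-3, 0, -12]
    - [-3, 0, -12]
  turn:
    - [0, 0, 0]
    - [0, 0, 0]
    - [0, 0, 0]
    - [0, 0, 0]
    - [0, 0, 0]
    - [0, 0, 0]
  gripper: [0, 0, 0, 0, 0, 0]

```text
t: 5.05
eef_pos: [0.5167, -0.0578, 0.15]
tool_rot: [0.484, -0.512, 0.487, 0.515]
contact_force: [-4.4, 0.1, 11.3]
gripper_width: 0.001
```

drive_tool:
  slide:
    - [0, 0, -1.5]
    - [0, 0, -2]
    - [0, 0, -2]
  turn:
    - [0, 0, 0]
    - [0, 0, 0]
    - [0, 0, 0]
  gripper: [0, 0, 0]

```text
t: 5.35
eef_pos: [0.5167, -0.0578, 0.1498]
tool_rot: [0.485, -0.512, 0.487, 0.516]
contact_force: [-7.8, 0.3, 22.1]
gripper_width: 0.003
```

```bash
python3 - <<'E'
from h import *
c=bot.read_camera("scene")["color"][:,:,::-1]
cv2.imwrite("pics/c.png",cv2.convertScaleAbs(cv2.resize(c[150:300,180:330],(600,600),interpolation=cv2.INTER_CUBIC),alpha=1.4))
E
```

```text
(no output)
```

View pics/c.png

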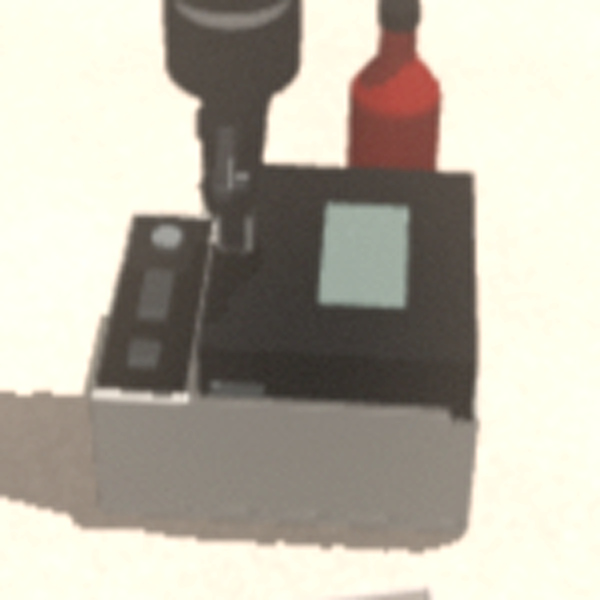

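The cover looks shut: the tip stayed at z = 0.150 m while the force rose to 22 N. I'll lift off and measure the keys again.

drive_tool:
  slide:
    - [0, 0, 5]
    - [0, 0, 30]
    - [0, 10, 45]
    - [0, 25, 50]
    - [-5, 40, 50]
    - [-5, 44, 50]
    - [-5, 44, 50]
  turn:
    - [0, 0, 0]
    - [0, 0, 0]
    - [0, 0, 0]
    - [0, 0, 0]
    - [0, 0, 0]
    - [0, 0, 0]
    - [0, 0, 0]
  gripper: [0, 0, 0, 0, 0, 0, 0]

```text
t: 6.1
eef_pos: [0.5118, -0.0132, 0.1997]
tool_rot: [0.484, -0.512, 0.487, 0.516]
contact_force: [0.6, -0.2, 0.5]
gripper_width: -0.002
```

```bash
python3 - <<'E'
from h import *
c=bot.read_camera("scene");g=c["color"][:,:,::-1]
cv2.imwrite("pics/d.png",cv2.convertScaleAbs(cv2.resize(g[150:300,180:330],(600,600),interpolation=cv2.INTER_CUBIC),alpha=1.4))
t=bot.read_camera("top")["color"][:,:,::-1]
cv2.imwrite("pics/dt.png",cv2.convertScaleAbs(cv2.resize(t[120:260,230:370],(600,600),interpolation=cv2.INTER_CUBIC),alpha=1.8))
print(bot.get_obs()['eef_pos'],bot.get_obs()['contact_force'])
E
```

```text
[ 0.51176872 -0.01448509  0.19964112] [-0.29855612  0.10241894  0.23294778]
```

View pics/d.png

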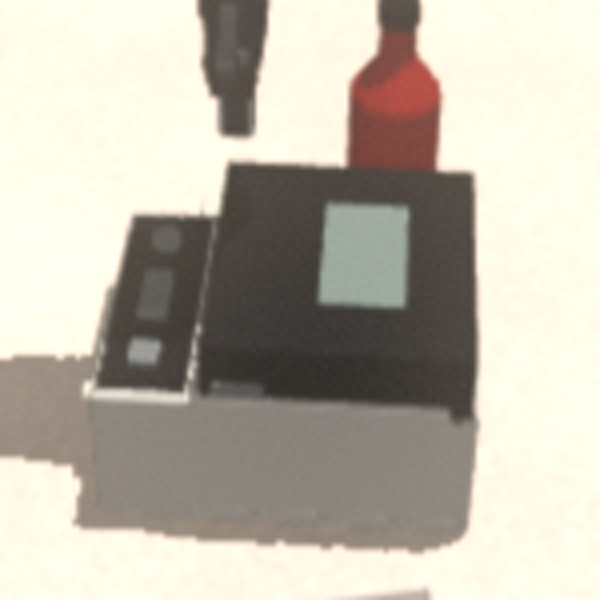

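View pics/dt.png

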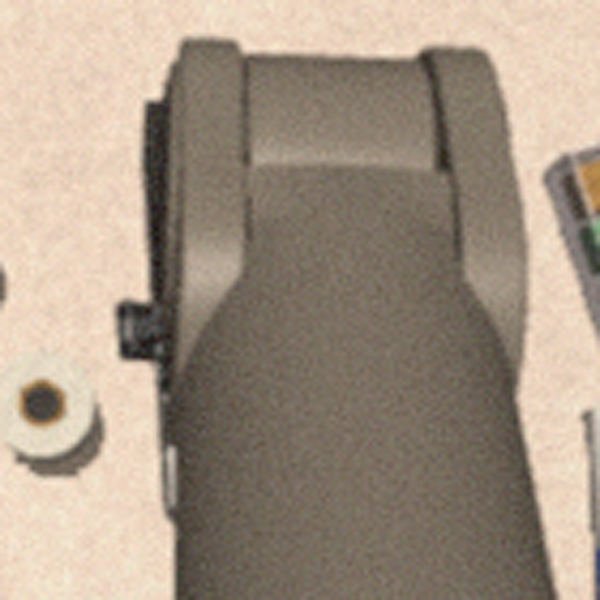

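The scene view shows the cover lying flat. The keys are at (221.2,209.4), (218.1,223.1) and (215.4,237.4), within 1 px of where they were, so the printer has not moved. Next is the power key.

drive_tool:
  slide:
    - [-20, 0, 0]
    - [-40, 0, 0]
    - [-46, 0, -10]
    - [-46, 0, -40]
    - [-46, 0, -65]
    - [-46, 0, -75]
    - [-46, 0, -80]
    - [-46, 0, -82]
    - [-46, 0, -82]
  turn:
    - [0, 0, 0]
    - [0, 0, 0]
    - [0, 0, 0]
    - [0, 0, 0]
    - [0, 0, 0]
    - [0, 0, 0]
    - [0, 0, 0]
    - [0, 0, 0]
    - [0, 0, 0]
  gripper: [0, 0, 0, 0, 0, 0, 0, 0, 0]

```text
t: 7.1
eef_pos: [0.4664, -0.0146, 0.1181]
tool_rot: [0.485, -0.512, 0.487, 0.515]
contact_force: [0.4, 0.9, -0.6]
gripper_width: 0.001
```

```bash
python3 - <<'E'
from h import *
c=bot.read_camera("scene");g=c["color"][:,:,::-1]
cv2.imwrite("pics/e.png",cv2.convertScaleAbs(cv2.resize(g[150:270,180:300],(600,600),interpolation=cv2.INTER_CUBIC),alpha=1.4))
o=bot.get_obs();print(o['eef_pos'],o['contact_force'])
p=(proj(c,o['eef_pos'])-[180,150])*5;print('tip in zoom',p)
E
```

```text
[ 0.46650608 -0.01452185  0.11831166] [0.62173243 0.45526311 0.11640285]
tip in zoom [208.12517334 283.05659821]
```

View pics/e.png

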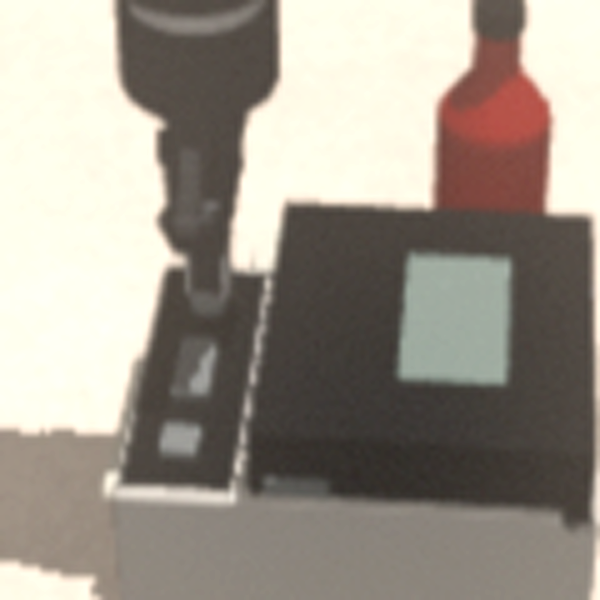

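The tip covers the power key around (207,300) in the zoom and is clear of the feed key. I'll press.

drive_tool:
  slide:
    - [0, 0, -3]
    - [0, 0, -5]
    - [0, 0, -7]
    - [0, 0, -8]
    - [0, 0, -9.5]
    - [0, 0, -10]
  turn:
    - [0, 0, 0]
    - [0, 0, 0]
    - [0, 0, 0]
    - [0, 0, 0]
    - [0, 0, 0]
    - [0, 0, 0]
  gripper: [0, 0, 0, 0, 0, 0]

```text
t: 7.75
eef_pos: [0.467, -0.0144, 0.1089]
tool_rot: [0.485, -0.512, 0.487, 0.515]
contact_force: [-3.7, 0.9, 15.8]
gripper_width: -0.003
```

The key bottomed out at 0.1089 m with 15.8 N. I'll lift and move over the feed key.

drive_tool:
  slide:
    - [0, 0, 5]
    - [0, 0, 25]
    - [0, -10, 40]
    - [0, -35, 40]
    - [2, -52, 40]
    - [2, -52, 40]
  turn:
    - [0, 0, 0]
    - [0, 0, 0]
    - [0, 0, 0]
    - [0, 0, 0]
    - [0, 0, 0]
    - [0, 0, 0]
  gripper: [0, 0, 0, 0, 0, 0]

```text
t: 8.35
eef_pos: [0.4687, -0.0688, 0.1491]
tool_rot: [0.486, -0.511, 0.488, 0.514]
contact_force: [-0.1, 0.3, 0.4]
gripper_width: 0.002
```

```bash
python3 - <<'E'
from h import *
c=bot.read_camera("scene");g=c["color"][:,:,::-1]
cv2.imwrite("pics/f.png",cv2.convertScaleAbs(cv2.resize(g[150:270,180:300],(600,600),interpolation=cv2.INTER_CUBIC),alpha=1.4))
g=bot.read_camera("wrist")["color"][:,:,::-1];cv2.imwrite("pics/fw.png",cv2.convertScaleAbs(g,alpha=1.5))
o=bot.get_obs();print(o['t'],o['eef_pos'],o['contact_force'])
E
```

```text
8.45 [ 0.46862448 -0.06625663  0.14871293] [-1.37550059e-03  1.39652126e+00  5.45917439e-01]
```

View pics/f.png

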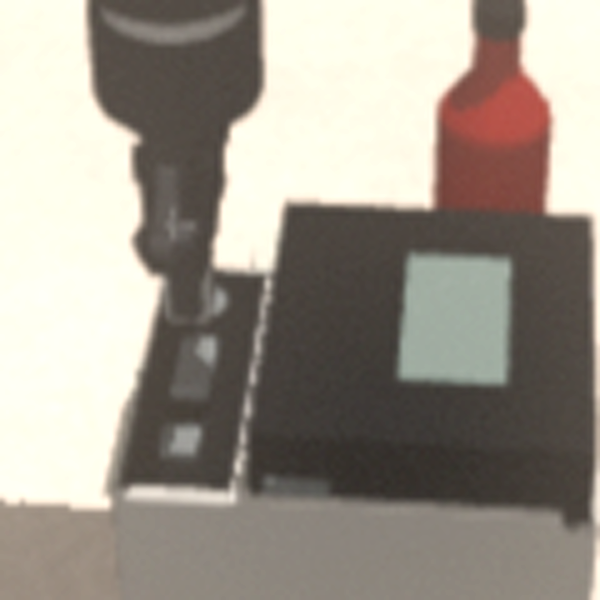

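View pics/fw.png

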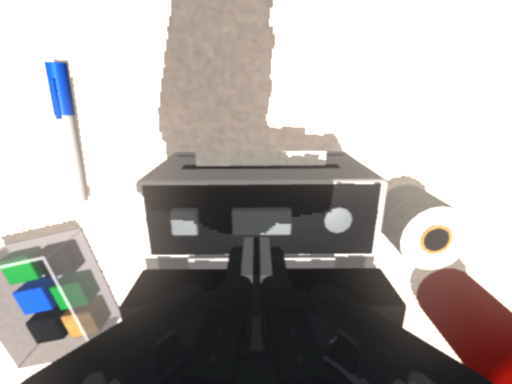

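Both views show the tip centred along the feed key, and the power key looks pressed. I'll press and hold feed.

drive_tool:
  slide:
    - [0, 0, -15]
    - [0, 0, -28]
    - [0, 0, -33]
    - [0, 0, -37]
    - [0, 0, -40.5]
    - [0, 0, -41]
    - [0, 0, -41]
    - [0, 0, -41]
    - [0, 0, -41]
    - [0, 0, -41]
  turn:
    - [0, 0, 0]
    - [0, 0, 0]
    - [0, 0, 0]
    - [0, 0, 0]
    - [0, 0, 0]
    - [0, 0, 0]
    - [0, 0, 0]
    - [0, 0, 0]
    - [0, 0, 0]
    - [0, 0, 0]
  gripper: [0, 0, 0, 0, 0, 0, 0, 0, 0, 0]

```text
t: 9.45
eef_pos: [0.4685, -0.0655, 0.1088]
tool_rot: [0.486, -0.511, 0.487, 0.516]
contact_force: [-5.4, 2.4, 14.0]
gripper_width: -0.001
```

drive_tool:
  slide:
    - [0, 0, -1]
    - [0, 0, -1]
    - [0, 0, -1]
    - [0, 0, -1]
    - [0, 0, -1]
    - [0, 0, -1]
    - [0, 0, -1]
    - [0, 0, -1]
    - [0, 0, -1]
    - [0, 0, -1]
  turn:
    - [0, 0, 0]
    - [0, 0, 0]
    - [0, 0, 0]
    - [0, 0, 0]
    - [0, 0, 0]
    - [0, 0, 0]
    - [0, 0, 0]
    - [0, 0, 0]
    - [0, 0, 0]
    - [0, 0, 0]
  gripper: [0, 0, 0, 0, 0, 0, 0, 0, 0, 0]

```text
t: 10.45
eef_pos: [0.4684, -0.0654, 0.1088]
tool_rot: [0.486, -0.511, 0.486, 0.516]
contact_force: [-4.7, -0.3, 11.8]
gripper_width: -0.002
```

drive_tool:
  slide:
    - [0, 0, -1]
    - [0, 0, -1]
    - [0, 0, -1]
    - [0, 0, -1]
    - [0, 0, 15]
    - [0, 0, 45]
    - [0, 0, 80]
    - [0, 0, 110]
    - [0, 0, 130]
    - [0, 0, 140]
  turn:
    - [0, 0, 0]
    - [0, 0, 0]
    - [0, 0, 0]
    - [0, 0, 0]
    - [0, 0, 0]
    - [0, 0, 0]
    - [0, 0, 0]
    - [0, 0, 0]
    - [0, 0, 0]
    - [0, 0, 0]
  gripper: [0, 0, 0, 0, 0, 0, 0, 0, 0, 0]

```text
t: 11.45
eef_pos: [0.4696, -0.0654, 0.251]
tool_rot: [0.487, -0.512, 0.485, 0.515]
contact_force: [-0.1, 0.8, -0.3]
gripper_width: -0.003
```

drive_tool:
  slide:
    - [10, 45, 0]
    - [15, 90, 0]
    - [20, 135, 0]
    - [20, 180, 0]
    - [20, 225, 0]
    - [20, 270, 0]
    - [20, 300, 0]
    - [20, 300, 0]
    - [20, 300, 0]
  turn:
    - [0, 0, 0]
    - [0, 0, 0]
    - [0, 0, 0]
    - [0, 0, 0]
    - [0, 0, 0]
    - [0, 0, 0]
    - [0, 0, 0]
    - [0, 0, 0]
    - [0, 0, 0]
  gripper: [0, 0, 0, 0, 0, 0, 0, 0, 0]

```text
t: 12.35
eef_pos: [0.4891, 0.2349, 0.2502]
tool_rot: [0.486, -0.512, 0.485, 0.515]
contact_force: [-0.0, -0.1, -0.0]
gripper_width: -0.003
```

```bash
python3 - <<'E'
from h import *
o=bot.get_obs();print(o['t'],o['eef_pos'],o['contact_force'])
a=[]
for n in("scene","top"):
    c=bot.read_camera(n)["color"][:,:,::-1];cv2.imwrite(f"pics/g_{n}.png",c)
    old=cv2.imread(f"pics/a_{n}.png")
    s=np.s_[150:290,190:330] if n=="scene" else np.s_[120:260,230:370]
    a.append(np.hstack([cv2.resize(old[s],(300,300),interpolation=cv2.INTER_CUBIC),cv2.resize(c[s],(300,300),interpolation=cv2.INTER_CUBIC)]))
cv2.imwrite("pics/g.png",cv2.convertScaleAbs(np.vstack(a),alpha=1.5))
E
```

```text
12.35 [0.48908613 0.2348644  0.25017626] [-0.01586242 -0.09954053 -0.01978253]
```

View pics/g.png

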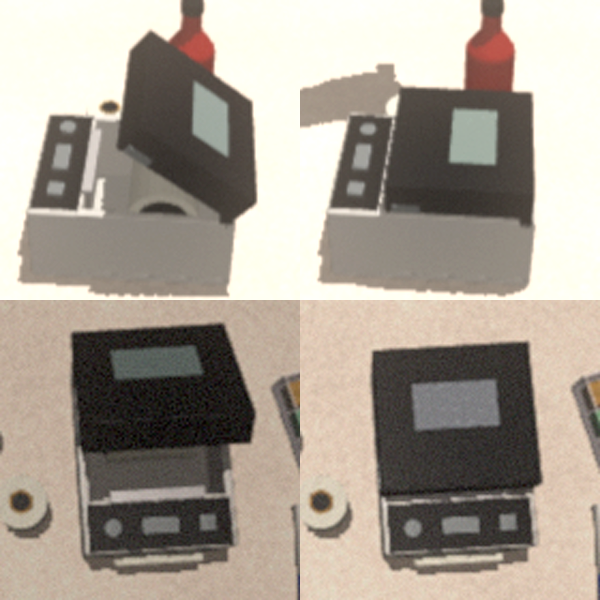

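The before/after pair shows the cover flat, the printer outline unchanged, and the roll and box in place. I'll check numerically that the power key is latched, using the vertical drop of its blob.

```bash
python3 - <<'E'
from h import *
for n,pts in(("scene",[(221,208),(218,222),(215,237)]),("top",[(282,226),(305,225),(326,223),(240,213),(372,240),(384,175),(210,175)])):
  for p in pts:
    r=[]
    for f in "ag":
        g=cv2.imread(f"pics/{f}_{n}.png",0).astype(float)
        if p in[(240,213),(372,240),(384,175),(210,175)]:
            continue
        w=g[p[1]-5:p[1]+7,p[0]-6:p[0]+7];th=(np.percentile(w,20)+g[p[1],p[0]])/2
        k,l,s,c=cv2.connectedComponentsWithStats((w>th).astype(np.uint8));i=l[5,6];r+=[(c[i]+[p[0]-6,p[1]-5]).round(2),s[i,4]]
    if r:print(n,r)
a=cv2.imread("pics/a_scene.png").astype(int);b=cv2.imread("pics/g_scene.png").astype(int)
a2=cv2.imread("pics/a_top.png").astype(int);b2=cv2.imread("pics/g_top.png").astype(int)
for nm,s in(("roll",np.s_[200:232,226:258]),("bottle",np.s_[150:196,192:232]),("marker",np.s_[210:270,364:382]),("box",np.s_[145:206,355:412])):
    A=a2[s].mean(2).astype(np.float64);B=b2[s].mean(2).astype(np.float64)
    print(nm,cv2.phaseCorrelate(cv2.GaussianBlur(A,(3,3),0),cv2.GaussianBlur(B,(3,3),0)))
E
```

```text
scene [array([221.18, 208.55]), np.int32(33), array([221.09, 209.85]), np.int32(33)]
scene [array([218.5 , 222.43]), np.int32(82), array([218.5 , 222.43]), np.int32(82)]
scene [array([215.5 , 237.41]), np.int32(44), array([215.5 , 237.41]), np.int32(44)]
top [array([282.37, 225.88]), np.int32(52), array([282.17, 226.08]), np.int32(52)]
top [array([304.94, 224.4 ]), np.int32(101), array([305. , 224.5]), np.int32(102)]
top [array([326.46, 223.16]), np.int32(56), array([326.42, 223.2 ]), np.int32(59)]
roll ((0.0716255105105379, 0.08467785856602639), 1.010902043901587)
bottle ((0.0715441983365146, 0.12111875241492243), 1.0786497059672813)
marker ((0.12660154255581624, -0.014795687597015217), 1.0864773029817774)
box ((-0.03913207559360643, -0.0043055830261309325), 1.0286901669457955)
```

The power key sits 1.3 px lower in the scene view, which fits 4 mm down and latched. The feed and cut keys are back where they were, and nothing else moved.

```bash
python3 -c "
from station import bot
print(bot.hand_in())"
```

```text
the job is handed in; nothing more can be done
None
```

The job is done in the order asked and handed in at about 12.5 s.

- **Cover:** I pushed it down along its arc with closed fingers until it stopped at 150 mm. It held there at 22 N and looks flat in both views.
- **Power key:** I pressed it to its stop at about 109 mm with 16 N. Afterwards it sits 1.3 px lower in the scene view, which fits 4 mm of travel, so it is latched.
- **Feed key:** I held it down for about 2 s, estimated from the timing of the moves, then let go. It is back at its original pixel position.
- **Cut key:** it was never touched and its position is unchanged.

**Final checks:** The printer and all bystanders are within about 0.2 px of their starting positions, apart from the power key's own drop, and the arm is clear. The only disagreement was in the first measurements: the two views differed by about 4 mm on the keys' positions, and I used roughly the average. No check failed.

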